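Take the coated foam ball off its work stand

TASK

The white foam ball on the bolted-down work stand is finished: unscrew the knurled hand nut anticlockwise until it comes free of the threaded stud, and stand it on its flange in the grey parts tray. Then lift the ball up off the stud and stand it flat on the free side of the round drying board, clear of the pink ball. Set both parts down without dropping them, and leave the pink ball, the jar, the brush and the sanding block where they are.

Things in the scene. Friction and masses are not known exactly. Their poses are not given: they have to be found in the camera images.
- nut_mid (a point): knurled aluminium hand nut, loose, ~0.12 kg: barrel 40 mm across, 42 tall, on a black flange 48 across, 6 thick; 48 tall, bored through. Point: on its axis (z, up) at half the barrel's height, 21 mm above the flange's top, 27 above its underside. Starts on the stud, flange resting on the white ball. Turned anticlockwise from above it climbs; free after 4.8 to 5.9 rad, then only perched: keep hold
- ball_mid (a point): white foam ball, loose, ~0.05 kg: 66 mm across, both poles cut flat (flats 49 across), so 44 tall, with a 29 mm bore right through along z. Point: its centre, 22 mm above the lower flat; z up. It starts standing on the seat of the work stand, stud through its bore
- stand_seat (a point): work stand, fixed: green base plate 120 mm square, 10 thick; column 34 across; round seat 48 across. Point: middle of the seat's top, 65 mm above the bench. From it a steel stud rises 63 mm, 15 across, 23 over the thread in its top 24 mm. Right-hand thread, 11 mm rise a turn, ~1.5 mm play up and down from the start; it turns easily and the nut stays where it is left
- tray_floor (a point): the grey square parts tray, fixed and empty: 170 mm square outside, walls 4 mm thick, rim 22 mm above the bench. The point is the middle of its inner floor, 4 mm above the bench; x and y run along its sides
- board_top (a point): the round brown drying board, fixed: 250 mm across, 15 mm thick. The point is the middle of its top, 15 mm above the bench. A pink ball stands about 60 mm to one side of the middle; the other side is free
- pink_mid (a point): a pink foam ball standing on the drying board, same shape as the white one without a bore (66 mm across, 44 mm tall), loose, to be left alone. The point is its centre
- jar: a closed white jar with a red cap, 68 mm across, 75 mm tall, loose, standing on the bench, to be left alone. Origin under its centre
- brush: a flat paint brush lying on the bench beyond the stand, loose, to be left alone. Its x axis runs along it
- block: a cork sanding block 100 x 60 x 29 mm lying on the bench, loose, to be left alone. Origin under its centre
Things that resemble listed ones, but are neither listed nor needed, are in the scene too. What is shaped like the part that bears pink_mid but green is not meant.

How it is judged:
By the outcome, as a careful person would: the job done as asked, in the order asked, and still so for the second after the job is handed in, with the robot touching nothing.
It also fails if it takes over 72 s, if anything falls off the work surface, if the arm or the gripper's body presses on something with over 40 N, if the wrist force passes 120 N, or if a joint passes its speed limit or range.

ROBOT

A 6-joint arm with a two-finger parallel gripper is mounted at the origin on the work surface. World frame = base frame: x ahead of the robot, y to its left, z up, the work surface at z = 0. Lengths are in mm, angles in rad, forces in N, time in s.
With the tool pointing down it reaches from about 350 to 875 mm from the base axis. Payload 4.2 kg.
Tool frame: the origin (TCP) lies on the centre line of the jaws, within the pads' length; the fingertips stand manip.finger_overhang ahead of it and the grasp point (between the pads) lies 8 mm behind it (manip.finger_overhang is the distance from the TCP to the fingertips, in mm); y points along the fingers, x is the direction in which the jaws open and shut, and the axes are right-handed (so a half turn about y gives the same grasp; the last joint's range is limited). The gripper opens to 85 mm and grips with 20 to 120 N. Pads are 22 mm wide; open, the fingers measure 114 mm over their backs; the gripper's body (76 mm by 85 mm) begins 54 mm behind the grasp point. The pads swing forward as they close: fully open they stand 13 mm farther back than shut.
Start: joints at [-0.891, 0.385, 0.008, 0, -1.194, -0.259], TCP at [255.319, -570.448, 242.312] pointing down, gripper open.
Joint ranges: [-3.14, 3.14], [-1.21, 2.06], [-1.07, 1.41], [-3.16, 2.05], [-2.99, -0.16], [-3.1, 3.1]. Speed limits (rad/s): [2.79, 2.79, 3.14, 3.14, 3.14, 3.14].

INTERFACE

Orientations are given as a 3x3 rotation matrix whose columns are the frame's x, y, z axes.
In Python, from plant import manip gives the robot as it stands.
- The arm moves only by the tool send_rows, never from a script. Its argument "motion" is a list of rows, each a list of 7 numbers: the shift along the world's x, y, z in cm, then the turn, a rotation vector about the world's x, y, z in degrees, then the closure, from -1 (fully open) to 1 (shut). In form: [[tx, ty, tz, ax, ay, az, hand], ...]. A call has 1 to 12 rows; each row is the pose to reach, as a shift and turn from the pose commanded when the call began; what a row does not reach only later rows make up. A row lasts 1/10 s, in which the tool goes at most 50 mm and 8.59 degrees, less where a joint would pass 70% of its speed; a pose out of reach is approached as far as the arm can. A call with a gripper value outside its range is refused whole. The fingers move at their own pace and stop on an object; "grip_force" is the grip in N (left out, the last holds). Time passes only in rows, so rows that repeat a pose let the fingers close. It gives the time, the measured TCP pose, the force and the opening at its end, in the units of the state.
- manip.sense(): the state, without advancing time (a new reading comes with each control period).
- manip.get_image(name): name is "scene" or "top" or "wrist"; returns a dict with "img" (384x512x3 uint8, red, green, blue), "range_z" (384x512 float32, mm along the optical axis (not along the pixel's ray), 0 where there is no reading), "vertical_fov" (degrees; the focal length in pixels is half the picture's height over the tangent of half this angle, whatever the lens; pixels are square), "cx", "cy" (the principal point, pixels), "R" (3x3) and "t" (3): a world point X has camera coordinates R X + t. Camera axes: x right, y down, z forward; pixel columns grow to the right and rows downward; lengths in mm; the calibration is good to about 2 mm. A picture is of the moment at which its call begins.
- manip.job_done(): hands the job in, once; it reports no verdict.
Trained networks look in a picture, given as the dict that the camera call returned (one of the last four; its "shot" number tells which), for a name from the list of things; names that differ only in an ending like _2 or _b are one class to them, and where a whole thing is asked for, a point or a joint stands for the part that bears it (a point fixed in the world has none). Each returns a list of dicts, best first, with "p" (0 to 1); they miss things now and then, are a little off and sometimes report something else, mostly with a low value. They report only what shows in the picture. A call takes as long as a camera call. They do not tell look-alikes from the thing itself.
- manip.masks_of(picture, query): "mask" (384x512 bool, what is visible of it) and "position" ([column, row] in pixels, amid what is visible of it).
- manip.mark_of(picture, query): "position" ([column, row] in pixels: a listed point, or the origin of a listed thing).
The state is a dict: "clock": time; "q": joint angles; "joint_velocities": joint speeds; "tau": joint torques, N m; "position": TCP position; "tool_rot": TCP orientation; "contact_force": force on the tool from outside, world axes, zero at the start; "wrist_torque": the same for the moment, N m; "finger_gap": finger opening in mm.
Only numpy, scipy, OpenCV 4.12 (cv2) and the standard library are available. Lean on these libraries where they do the work, as an engineer would, in place of code of your own. Each camera call takes 0.05 s, during which the arm holds its last target.

## Working session

There is one attempt and no reset: what is moved stays moved. The work goes in short steps, Python scripts to look and compute and a tool call to move; the robot and the scene stay as the last step left them, time stands still between calls to the robot, and variables do not carry over. Pictures are saved under pics/ and viewed, and the job is handed in when it is done.

Besides the shell and the picture viewer there is one more tool, called as name([rows], argument=value, ...), one row to a line, values as JSON. send_rows: Moves the arm, as the interface text tells. Its arguments: {"type":"object","properties":{"motion":{"type":"array"},"grip_force":{"type":"number"}},"required":["motion"]}

```bash
ls; mkdir -p pics; python3 - <<'E'
from plant import manip
import cv2
print(manip.finger_overhang)
s=manip.sense(); print(s)
for n in ["scene","top"]:
    p=manip.get_image(n); print(n,p['shot'],p['vertical_fov'],p['cx'],p['cy'],p['R'],p['t'])
    cv2.imwrite(f'pics/{n}0.png',cv2.resize(p['img'][:,:,::-1],(800,600),interpolation=cv2.INTER_CUBIC))
E
```

```text
pics
11.0
{'clock': 0.0, 'q': array([-8.91390586e-01,  3.85561176e-01,  6.60760035e-03, -4.53250065e-04,
       -1.19400561e+00, -2.58579961e-01]), 'joint_velocities': array([-0.00124208,  0.00093554, -0.00109034,  0.00080268,  0.00069592,
       -0.00166733]), 'tau': array([ 1.45012851e-03, -3.92288446e+01,  1.88400435e+01,  4.18599665e+00,
       -4.60824158e-03,  1.70655221e-05]), 'position': array([ 255.0855013 , -569.95764386,  241.21842951]), 'tool_rot': array([[-4.08360551e-01, -1.03109850e-03, -9.12820134e-01],
       [ 9.12818068e-01,  1.94737201e-03, -4.08361827e-01],
       [ 2.19866164e-03, -9.99997572e-01,  1.45975433e-04]]), 'contact_force': array([0.70076726, 0.0621215 , 0.19394651]), 'wrist_torque': array([ 0.05043922, -0.02541459,  0.01173235]), 'finger_gap': 85.60785192939076}
scene 1 46.54600137733246 254.81385486678263 179.01934098467459 [[ 0.5143719   0.85753752  0.00713758]
 [ 0.73486799 -0.4364711  -0.51909731]
 [-0.44203008  0.27225425 -0.85468534]] [-302.92915511 -374.70767596 1421.16987165]
top 2 55.07975020888243 259.72693542128854 188.01177888601092 [[ 0.00592165 -0.99994037 -0.00917503]
 [-0.99159    -0.00468549 -0.12933412]
 [ 0.12928342  0.00986374 -0.99155862]] [ -2.6125594  603.94704958 834.81164551]
```

View pics/scene0.png

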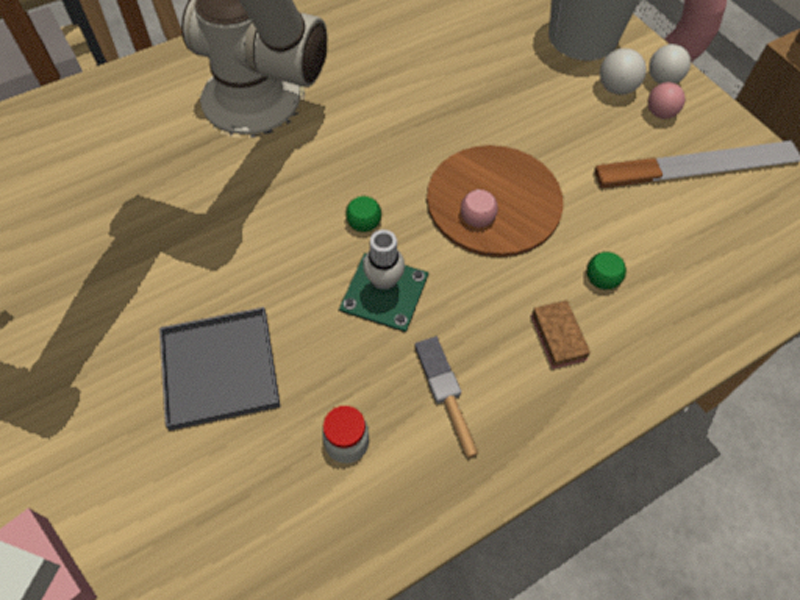

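View pics/top0.png

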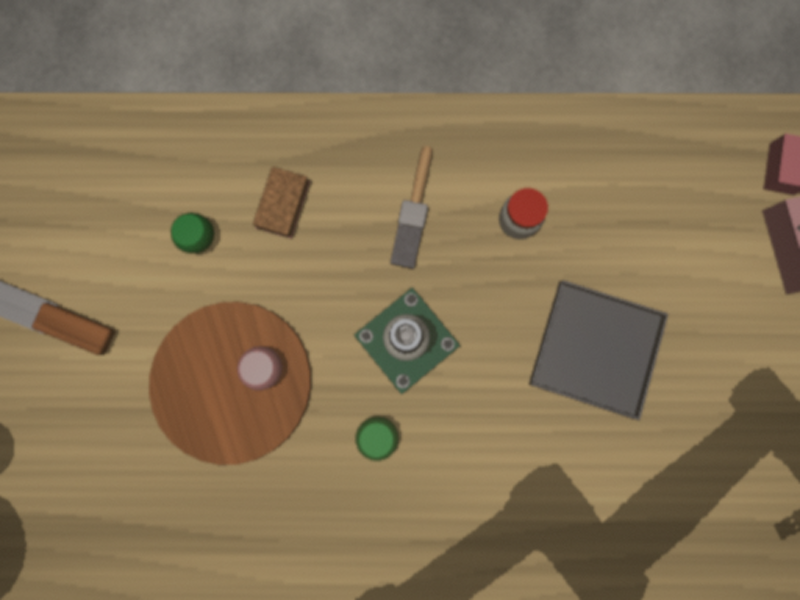

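The scene view (800 px) shows the nut and white ball on the green stand at about (384,265), the tray at (220,368) and the board at (495,198) with the pink ball at (478,210). The jar is at (345,433), the brush at (445,395) and the block at (560,332).

Look-alikes in the scene view:
- **White ball:** white spheres at (622,70) and (670,65).
- **Pink ball:** a pink sphere at (667,100), and green truncated balls at (364,214) and (606,270).

I choose the white ball on the stand under the nut, and the pink ball on the board. Next I measure them.

```bash
cat > h.py <<'E'
import numpy as np, cv2
from plant import manip
def foc(p): return 192/np.tan(np.radians(p['vertical_fov']/2))
def ray(p,u,v):
    f=foc(p); d=np.array([(u-p['cx'])/f,(v-p['cy'])/f,1.0]); R=np.array(p['R']);t=np.array(p['t'])
    return -R.T@t, R.T@d
def at_z(p,u,v,z):
    o,d=ray(p,u,v); return o+d*(z-o[2])/d[2]
def cloud(p):
    f=foc(p); v,u=np.mgrid[0:384,0:512]; Z=p['range_z'].astype(float)
    P=np.stack([(u-p['cx'])/f*Z,(v-p['cy'])/f*Z,Z],-1)
    W=(P-np.array(p['t']))@np.array(p['R']); W[Z<=0]=np.nan
    return W
def tri(pts):
    A=np.zeros((3,3));b=np.zeros(3)
    for p,u,v in pts:
        o,d=ray(p,u,v); d=d/np.linalg.norm(d); M=np.eye(3)-np.outer(d,d); A+=M;b+=M@o
    return np.linalg.solve(A,b)
def save(p,n,crop=None):
    im=p['img'][:,:,::-1]
    if crop: x0,y0,x1,y1=crop; im=im[y0:y1,x0:x1]
    s=min(800/im.shape[1],600/im.shape[0]); cv2.imwrite('pics/'+n,cv2.resize(im,None,fx=s,fy=s,interpolation=cv2.INTER_CUBIC))
def circ(P):
    A=np.c_[2*P[:,:2],np.ones(len(P))]; s=np.linalg.lstsq(A,(P[:,:2]**2).sum(1),rcond=None)[0]
    return s[:2],np.sqrt(s[2]+s[0]**2+s[1]**2)
E
python3 - <<'E'
from h import *
np.set_printoptions(precision=1,suppress=True)
ps=[manip.get_image(n) for n in ["scene","top"]]
cl=[cloud(p) for p in ps]
zs=dict(nut_mid=65+44+27,ball_mid=87,stand_seat=65,tray_floor=4,board_top=15,pink_mid=37,jar=0,brush=0,block=0)
for q,z in zs.items():
    for p in ps:
        for m in manip.mark_of(p,q)[:3]:
            if m['p']>.2: print(q,p['name'] if 'name' in p else p['shot'],round(m['p'],2),np.array(m['position']),at_z(p,*m['position'],z))
# depth
for p,W in zip(ps,cl):
    z=W[...,2]
    print('bench med',np.nanmedian(z[(W[...,0]>400)&(W[...,0]<900)]))
    for q in ['tray_floor','board_top','pink_mid','nut_mid','ball_mid']:
        for m in manip.masks_of(p,q)[:3]:
            if m['p']<.3: continue
            P=W[m['mask']]; P=P[~np.isnan(P[:,0])]
            print(q,p['shot'],round(m['p'],2),m['position'],len(P),'mean',P.mean(0),'z pct',np.percentile(P[:,2],[2,10,50,90,98]))
            if q=='tray_floor':
                r=cv2.minAreaRect(P[:,:2].astype(np.float32)); print(r)
            if q=='board_top': print(cv2.minEnclosingCircle(P[:,:2].astype(np.float32)))
            if q=='nut_mid':
                T=P[P[:,2]>P[:,2].max()-4]; print('nuttop',len(T),cv2.minEnclosingCircle(T[:,:2].astype(np.float32)),T.mean(0))
            if q=='pink_mid':
                T=P[(P[:,2]>56)]; print('pinktop',len(T),cv2.minEnclosingCircle(T[:,:2].astype(np.float32)),T.mean(0))
save(ps[0],'c_scene.png',(190,110,310,200)); save(ps[1],'c_top.png',(215,170,305,237))
E
```

```text
nut_mid 3 0.98 [246.  152.7] [526.5  11.5 136. ]
nut_mid 4 0.8 [257.  213.5] [537.6   5.  136. ]
ball_mid 3 0.74 [242.8 172.8] [545.1  -9.   87. ]
ball_mid 3 0.59 [285.4 254.4] [778.7 -35.2  87. ]
ball_mid 4 0.66 [260.3 214.9] [537.5  -1.5  87. ]
stand_seat 3 0.84 [246.3 175.7] [544.9   0.8  65. ]
stand_seat 3 0.31 [244.7 155.8] [490.5  27.9  65. ]
stand_seat 4 0.78 [259.4 215.4] [537.6   0.7  65. ]
tray_floor 3 0.63 [135.7 234.7] [ 520.4 -302.9    4. ]
tray_floor 4 0.85 [381.2 218.9] [ 534.1 -295.4    4. ]
board_top 3 0.68 [316.1 125.7] [475.1 271.8  15. ]
board_top 4 0.95 [147.2 245. ] [468.  269.9  15. ]
pink_mid 3 0.96 [230. 138.] [402.6  32.3  37. ]
pink_mid 3 0.72 [385.9 176.2] [716.4 320.5  37. ]
pink_mid 4 0.93 [120.7 152.3] [689.8 337.4  37. ]
pink_mid 4 0.86 [242.9 280.3] [389.5  38.1  37. ]
pink_mid 4 0.62 [168.8 234.9] [492.3 213.3  37. ]
jar 3 0.69 [220.8 283.2] [ 735.1 -180.7    0. ]
jar 4 0.61 [329.9 140.2] [ 731.4 -175.1    0. ]
brush 3 0.87 [284.2 253.2] [748.4 -12.2   0. ]
brush 4 0.69 [267.6 129.2] [759.4 -18.1   0. ]
block 3 0.95 [356.6 213.5] [752.6 206.1   0. ]

[... 1881 characters left out ...]
), 0.0) [nan nan nan]
pink_mid 4 0.66 [242.8, 281.1] 613 mean [389.1  42.7  40.9] z pct [28.2 33.4 42.7 45.1 46.2]
pinktop 0 ((0.0, 0.0), 0.0) [nan nan nan]
pink_mid 4 0.59 [169.7, 235.4] 662 mean [490.9 216.1  53.4] z pct [14.9 43.3 57.1 59.9 61.2]
pinktop 393 ((490.6645202636719, 219.1076202392578), 27.652883529663086) [490.4 219.7  58.5]
nut_mid 4 0.7 [256.5, 209.9] 291 mean [533.9   0.  141.4] z pct [113.  114.6 154.4 157.8 158.8]
nuttop 127 ((534.9981689453125, 0.633984386920929), 19.645675659179688) [535.3   0.9 157. ]
ball_mid 4 0.74 [269.3, 224.3] 282 mean [533.   -2.5 101.7] z pct [ 91.1  95.5 102.9 108.  110.2]<stdin>:25: RuntimeWarning: Mean of empty slice.
  ret = um.true_divide(
```

View pics/c_scene.png

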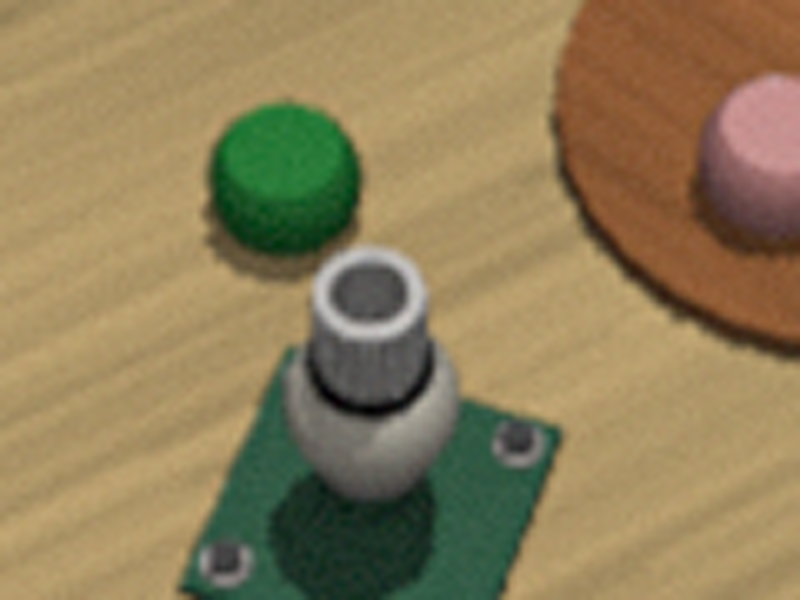

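```bash
python3 - <<'E'
from h import *
p=manip.get_image("wrist"); print(p['vertical_fov'],p['R'],p['t'],-np.array(p['R']).T@p['t'])
save(p,'w0.png')
E
```

```text
65.1011284621115 [[-4.07814137e-01  9.13064710e-01  6.81671913e-04]
 [ 8.74501689e-01  3.90375329e-01  2.87843531e-01]
 [ 2.62553662e-01  1.17982785e-01 -9.57677209e-01]] [624.38367275 -37.94845524 379.01837462] [ 188.30581466 -600.00619965  373.47485176]
```

View pics/w0.png

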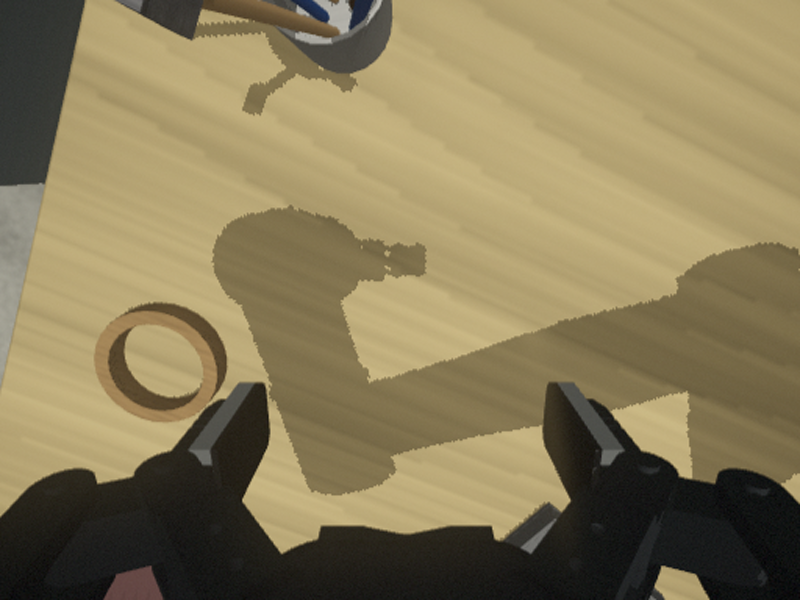

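The crop shows the aluminium nut with its black flange on the white ball over the green plate (crop centre ~(370,380)), so this is the right part. The green ball at (285,175) isn't one I need. I'll move above the nut and check with the wrist camera.

send_rows([
  [2.2,4.4,0.1,0,0,-8,-1],
  [4.4,8.8,0.2,0,0,-16,-1],
  [6.6,13.2,0.3,0,0,-24,-1],
  [8.8,17.6,0.4,0,0,-32,-1],
  [11,22,0.5,0,0,-40,-1],
  [13.2,26.4,0.6,0,0,-48,-1],
  [15.4,30.8,0.7,0,0,-56,-1],
  [17.6,35.2,0.8,0,0,-64,-1],
  [19.8,39.6,0.8,0,0,-72,-1],
  [22,44,0.8,0,0,-80,-1],
  [24.2,48.4,0.8,0,0,-88,-1],
  [26.3,52.8,0.8,0,0,-96,-1],
], grip_force=40)

```text
clock: 2.85
position: [497.7, -85.2, 250.7]
tool_rot: [[0.925, 0.001, -0.381], [0.381, -0.0, 0.925], [0.001, -1.0, -0.0]]
contact_force: [1.4, -0.6, -0.0]
finger_gap: 85.5
```

send_rows([
  [1.6,3.4,0,0,0,-6,-1],
  [2,4.2,0,0,0,-9,-1],
  [2,4.2,0,0,0,-9,-1],
  [2,4.2,0,0,0,-9,-1],
])

```text
clock: 3.25
position: [518.2, -51.6, 250.1]
tool_rot: [[0.969, -0.002, -0.246], [0.246, 0.009, 0.969], [-0.0, -1.0, 0.009]]
contact_force: [-1.1, 0.1, 0.4]
finger_gap: 85.2
```

```bash
python3 - <<'E'
from h import *
np.set_printoptions(precision=3,suppress=True)
s=manip.sense(); print(s['q'],s['position'],s['tool_rot'],s['clock'])
p=manip.get_image("wrist"); save(p,'w1.png')
W=cloud(p); z=W[...,2]
print(-np.array(p['R']).T@p['t'])
for zl,zh in ((152,162),):
    m=(z>zl)&(z<zh)&(np.hypot(W[...,0]-538,W[...,1])<35); P=W[m]; print(len(P),P.mean(0),cv2.minEnclosingCircle(P[:,:2].astype(np.float32)),circ(P))
for q,zz in (('nut_mid',136),('stand_seat',65),('ball_mid',87)):
    for m in manip.mark_of(p,q)[:2]: print(q,m['p'],m['position'],at_z(p,*m['position'],zz))
E
```

```text
[ 0.207  0.203 -0.227 -0.01  -1.142 -3.096] [518.187 -51.612 250.081] [[ 0.969 -0.002 -0.246]
 [ 0.246  0.009  0.969]
 [-0.    -1.     0.009]] 3.25
[500.605  19.067 381.945]
1241 [536.122   2.641 156.119] ((536.3135986328125, 2.159780263900757), 20.666179656982422) (array([536.11,   2.22]), np.float64(17.128171943561327))
nut_mid 0.81 [294.9, 139.4] [534.58    0.178 136.   ]
```

View pics/w1.png

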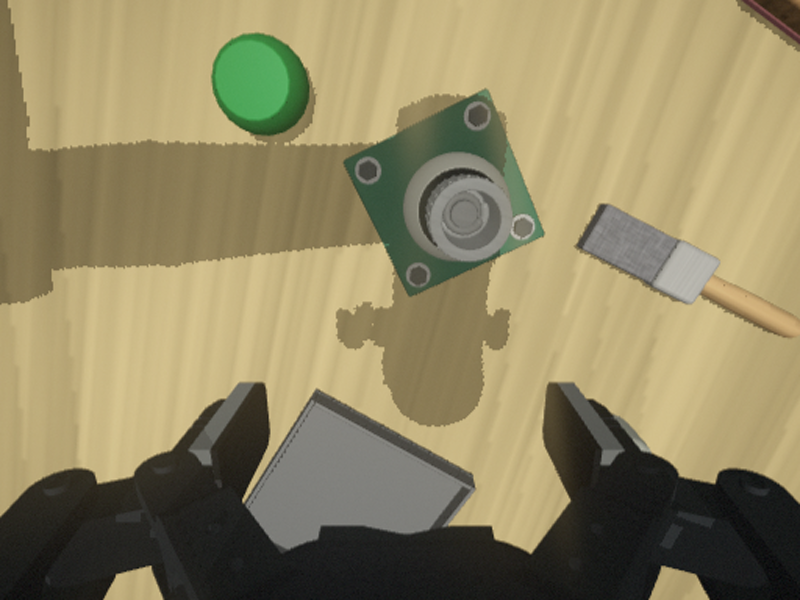

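The wrist view shows the nut top at about (468,215), with the stud visible in its bore, the plate square around it, and the tray below at (370,470). Joint 6 reached its limit here (there is a shoulder offset), so I back the yaw off a bit.

send_rows([
  [0,0,0,0,0,7,-1],
  [0,0,0,0,0,14,-1],
  [0,0,0,0,0,14,-1],
])

```text
clock: 3.75
position: [518.2, -52.0, 250.4]
tool_rot: [[0.882, -0.004, -0.472], [0.472, 0.009, 0.882], [0.001, -1.0, 0.009]]
contact_force: [0.7, -0.8, -0.3]
finger_gap: 85.5
```

```bash
python3 - <<'E'
from h import *
np.set_printoptions(precision=3,suppress=True)
s=manip.sense(); print(s['q'],s['position'],s['tool_rot'],s['clock'])
E
```

```text
[ 0.207  0.203 -0.225 -0.01  -1.144 -2.852] [518.221 -51.993 250.357] [[ 0.882 -0.004 -0.472]
 [ 0.472  0.009  0.882]
 [ 0.001 -1.     0.009]] 3.75
```

send_rows([
  [0.9,2.7,0,-0.25,-0.1,0,-1],
  [1.78,5.4,0,-0.5,-0.2,0,-1],
  [1.78,5.4,0,-0.5,-0.2,0,-1],
  [1.78,5.4,0,-0.5,-0.2,0,-1],
])

```text
clock: 4.15
position: [536.1, 2.6, 250.1]
tool_rot: [[0.882, -0.001, -0.472], [0.472, -0.0, 0.882], [-0.001, -1.0, 0.0]]
contact_force: [-0.8, -0.6, -0.4]
finger_gap: 85.8
```

```bash
python3 - <<'E'
from h import *
np.set_printoptions(precision=3,suppress=True)
s=manip.sense(); print(s['q'],s['position'],s['tool_rot'],s['clock'])
p=manip.get_image("wrist"); save(p,'w2.png')
W=cloud(p); z=W[...,2]
m=(z>152)&(z<162)&(np.hypot(W[...,0]-538,W[...,1])<35); P=W[m]; print(len(P),P.mean(0),cv2.minEnclosingCircle(P[:,:2].astype(np.float32)))
# flat-plane contour fit
mm=cv2.morphologyEx(m.astype(np.uint8),cv2.MORPH_CLOSE,np.ones((25,25)));c=max(cv2.findContours(mm,0,1)[0],key=cv2.contourArea)
e=cv2.fitEllipse(c); print(e, at_z(p,*e[0],157))
# TCP axis projection at z157
R=np.array(p['R']);t=np.array(p['t']);c=R@np.array([*s['position'][:2],157])+t;f=foc(p);print(p['cx']+f*c[0]/c[2],p['cy']+f*c[1]/c[2])
E
```

```text
[ 0.308  0.228 -0.197 -0.    -1.146 -2.958] [536.104   2.632 250.089] [[ 0.882 -0.001 -0.472]
 [ 0.472 -0.     0.882]
 [-0.001 -1.     0.   ]] 4.15
1090 [535.951   2.898 156.013] ((536.2556762695312, 2.5899693965911865), 20.357343673706055)
((259.5727233886719, 199.62852478027344), (48.73945617675781, 49.73188400268555), 99.81271362304688) [535.694   3.381 157.   ]
259.5833456645013 200.66358415378158
```

View pics/w2.png

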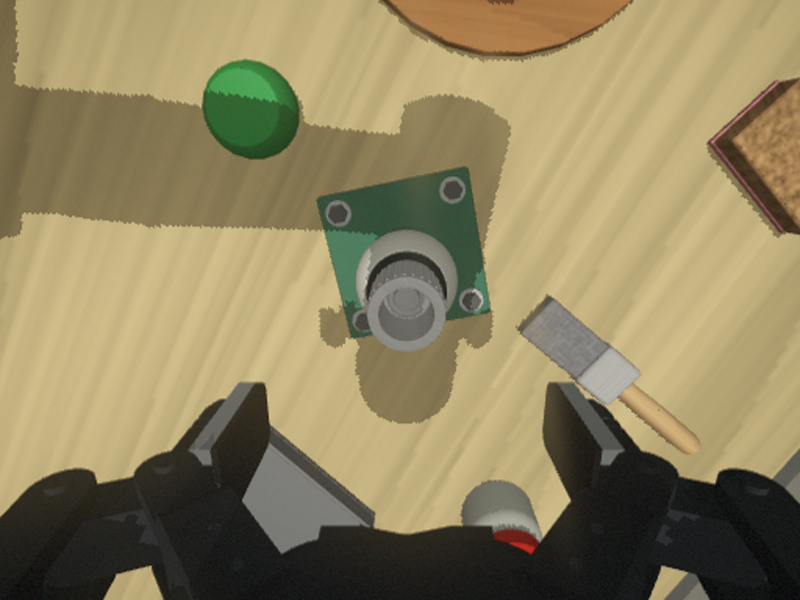

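The nut at (406,312) is centred between the jaws (finger midline ~405). Descending to TCP z≈131.

send_rows([
  [0,0,-3,0,0,0,-1],
  [0,0,-6,0,0,0,-1],
  [0,0,-8.5,0,0,0,-1],
  [0,0,-10.5,0,0,0,-1],
  [0,0,-11.5,0,0,0,-1],
  [0,0,-11.9,0,0,0,-1],
  [0,0,-11.9,0,0,0,-1],
])

```text
clock: 4.9
position: [536.4, 2.2, 131.4]
tool_rot: [[0.881, -0.0, -0.472], [0.472, -0.0, 0.881], [-0.0, -1.0, -0.0]]
contact_force: [0.1, -0.4, -0.1]
finger_gap: 85.4
```

send_rows([
  [0,0,0,0,0,0,-0.3],
  [0,0,0,0,0,0,0.2],
  [0,0,0,0,0,0,1],
  [0,0,0,0,0,0,1],
  [0,0,0,0,0,0,1],
  [0,0,0,0,0,0,1],
], grip_force=40)

```text
clock: 5.5
position: [536.8, 2.7, 132.0]
tool_rot: [[0.881, 0.001, -0.473], [0.473, -0.0, 0.881], [0.001, -1.0, -0.001]]
contact_force: [-0.4, 1.1, 5.3]
finger_gap: 38.8
```

```bash
python3 - <<'E'
from h import *
np.set_printoptions(precision=3,suppress=True)
s=manip.sense(); print(s['q'],s['position'],s['contact_force'],s['wrist_torque'],s['finger_gap'],s['clock'])
p=manip.get_image("wrist"); save(p,'w3.png')
E
```

```text
[ 0.307  0.345 -0.361  0.001 -0.864 -2.956] [536.776   2.654 132.04 ] [-0.449  1.058  5.271] [ 0.037  0.24  -0.037] 38.75201501337553 5.5
```

View pics/w3.png

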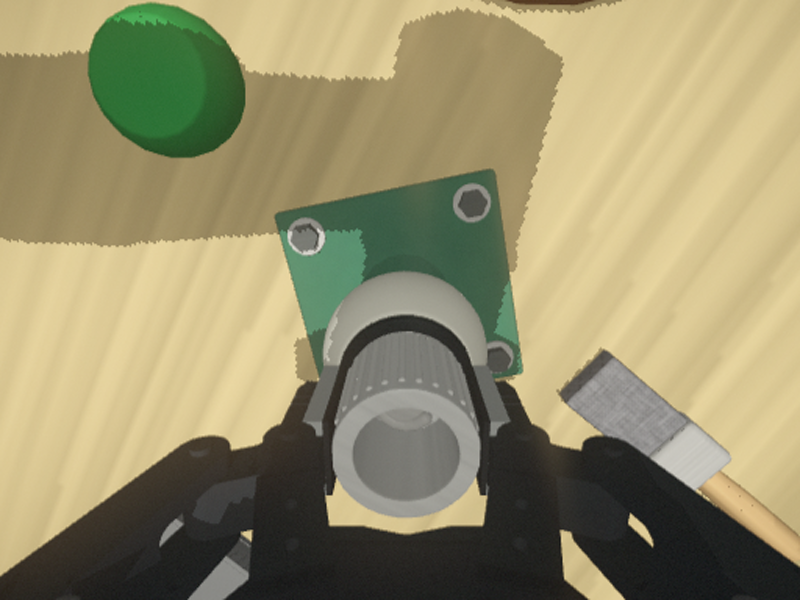

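The wrist view shows the pads on the barrel at (410,430), clear above the black flange. I start unscrewing and raise at 11 mm/turn.

send_rows([
  [0,0,0.04,0,0,4,1],
  [0,0,0.08,0,0,12,1],
  [0,0,0.11,0,0,20,1],
  [0,0,0.13,0,0,28,1],
  [0,0,0.16,0,0,36,1],
  [0,0,0.18,0,0,44,1],
  [0,0,0.21,0,0,52,1],
  [0,0,0.23,0,0,60,1],
  [0,0,0.26,0,0,68,1],
  [0,0,0.28,0,0,76,1],
  [0,0,0.3,0,0,80,1],
  [0,0,0.3,0,0,80,1],
])

```text
clock: 6.75
position: [535.7, 2.5, 133.5]
tool_rot: [[-0.312, -0.001, -0.95], [0.95, -0.001, -0.312], [-0.0, -1.0, 0.002]]
contact_force: [0.6, -1.1, -0.8]
finger_gap: 38.6
```

```bash
python3 - <<'E'
from h import *
np.set_printoptions(precision=3,suppress=True)
s=manip.sense(); print(s['q'],s['position'],s['contact_force'],s['wrist_torque'],s['finger_gap'],s['clock'])
p=manip.get_image("wrist"); save(p,'w4.png')
E
```

```text
[ 0.308  0.343 -0.36   0.    -0.87  -1.561] [535.73    2.469 133.522] [ 0.585 -1.06  -0.8  ] [-0.084 -0.002 -0.046] 38.63262994242247 6.75
```

View pics/w4.png

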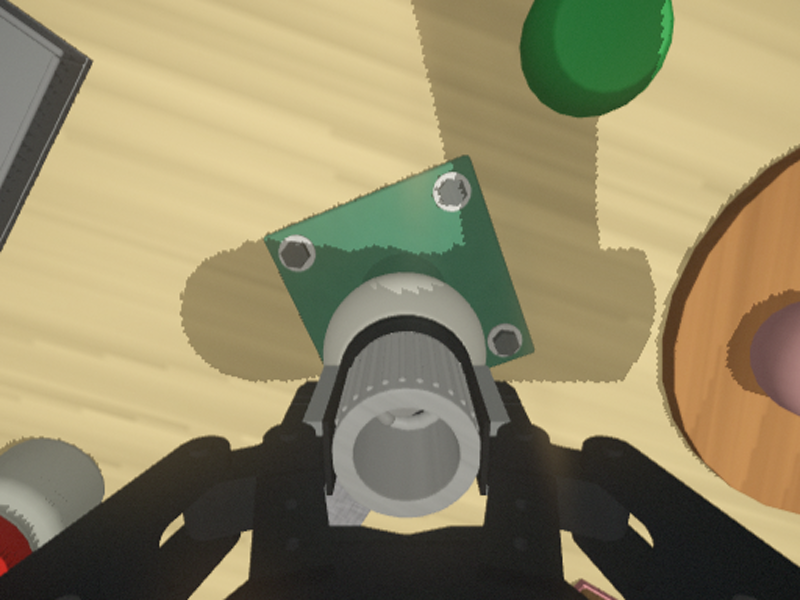

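send_rows([
  [0,0,0.01,0,0,4,1],
  [0,0,0.04,0,0,12,1],
  [0,0,0.06,0,0,20,1],
  [0,0,0.09,0,0,28,1],
  [0,0,0.11,0,0,36,1],
  [0,0,0.13,0,0,44,1],
  [0,0,0.16,0,0,52,1],
  [0,0,0.18,0,0,60,1],
  [0,0,0.21,0,0,68,1],
  [0,0,0.23,0,0,76,1],
  [0,0,0.26,0,0,84,1],
  [0,0,0.27,0,0,88,1],
])

```text
clock: 8.0
position: [535.9, 1.8, 136.5]
tool_rot: [[-0.96, -0.001, 0.282], [-0.282, -0.001, -0.96], [0.001, -1.0, 0.001]]
contact_force: [0.0, -4.1, -1.8]
finger_gap: 38.6
```

send_rows([
  [0,0,0.02,0,0,8,1],
  [0,0,0.05,0,0,16,1],
  [0,0,0.07,0,0,24,1],
  [0,0,0.1,0,0,32,1],
  [0,0,0.12,0,0,40,1],
  [0,0,0.15,0,0,48,1],
  [0,0,0.17,0,0,56,1],
  [0,0,0.2,0,0,64,1],
  [0,0,0.22,0,0,72,1],
  [0,0,0.24,0,0,80,1],
  [0,0,0.27,0,0,88,1],
  [0,0,0.27,0,0,88,1],
])

```text
clock: 9.2
position: [536.5, 2.6, 139.3]
tool_rot: [[0.244, 0.0, 0.97], [-0.97, 0.001, 0.244], [-0.001, -1.0, 0.0]]
contact_force: [0.4, -0.8, -1.9]
finger_gap: 38.9
```

```bash
python3 - <<'E'
from h import *
np.set_printoptions(precision=3,suppress=True)
s=manip.sense(); print(s['q'],s['position'],s['contact_force'],s['wrist_torque'],s['finger_gap'],s['clock'])
p=manip.get_image("wrist"); save(p,'w5.png')
E
```

```text
[ 0.307  0.336 -0.352 -0.001 -0.882  1.511] [536.466   2.596 139.302] [ 0.381 -0.803 -1.856] [-0.108 -0.289  0.029] 38.90503273053399 9.2
```

View pics/w5.png

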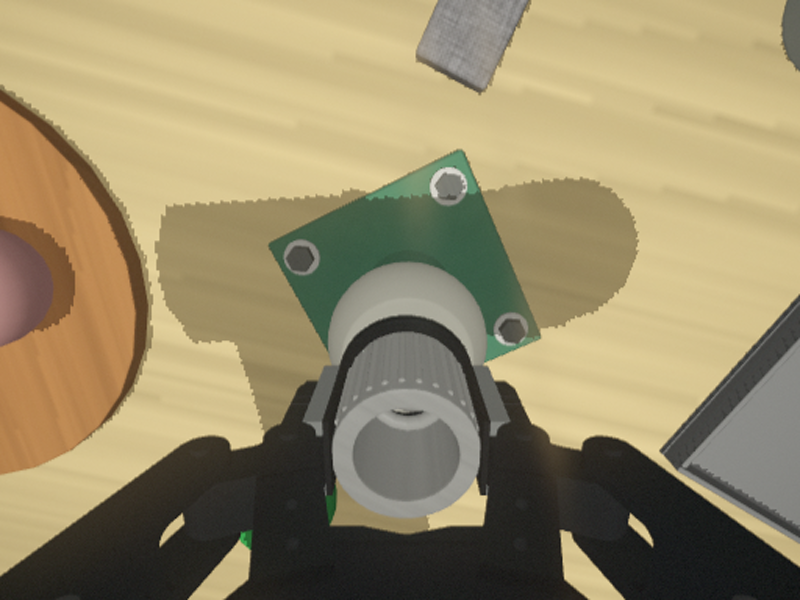

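The nut climbs with the gripper (pads in the same place on the barrel, ball top showing below the flange). Forces stay under 5 N.

send_rows([
  [0,0,0.02,0,0,8,1],
  [0,0,0.05,0,0,16,1],
  [0,0,0.07,0,0,24,1],
  [0,0,0.1,0,0,32,1],
  [0,0,0.12,0,0,40,1],
  [0,0,0.15,0,0,48,1],
  [0,0,0.17,0,0,56,1],
  [0,0,0.2,0,0,64,1],
  [0,0,0.22,0,0,72,1],
  [0,0,0.24,0,0,80,1],
  [0,0,0.26,0,0,85.5,1],
  [0,0,0.26,0,0,85.5,1],
])

```text
clock: 10.45
position: [535.9, 2.7, 141.9]
tool_rot: [[0.986, -0.001, -0.166], [0.166, 0.0, 0.986], [-0.001, -1.0, 0.0]]
contact_force: [-0.1, -0.1, -1.9]
finger_gap: 39.1
```

```bash
python3 - <<'E'
from h import *
np.set_printoptions(precision=3,suppress=True)
s=manip.sense(); print(s['q'],s['position'],s['contact_force'],s['wrist_torque'],s['finger_gap'],s['clock'])
E
```

```text
[ 0.307  0.333 -0.349 -0.001 -0.89   3.001] [535.922   2.659 141.896] [-0.062 -0.119 -1.869] [0.014 0.03  0.018] 39.06987057283484 10.45
```

Total turn is 5.96 rad. A gentle lift tests whether it is free.

send_rows([
  [0,0,0.1,0,0,0,1],
  [0,0,0.2,0,0,0,1],
  [0,0,0.3,0,0,0,1],
  [0,0,0.3,0,0,0,1],
])

```text
clock: 10.85
position: [536.4, 2.6, 145.4]
tool_rot: [[0.986, -0.0, -0.168], [0.168, 0.0, 0.986], [-0.0, -1.0, 0.0]]
contact_force: [-0.0, 0.7, -1.2]
finger_gap: 38.9
```

Free: the force equals about the nut's weight. Lifting well clear.

send_rows([
  [0,0,0.8,0,0,0,1],
  [0,0,2,0,0,0,1],
  [0,0,4,0,0,-3,1],
  [0,0,6,0,0,-8,1],
  [0,0,7.5,0,0,-16,1],
  [0,0,8.5,0,0,-24,1],
  [0,0,8.8,0,0,-30,1],
  [0,0,8.8,0,0,-30,1],
])

```text
clock: 11.65
position: [536.8, 2.7, 235.1]
tool_rot: [[0.938, 0.003, 0.346], [-0.346, 0.001, 0.938], [0.002, -1.0, 0.002]]
contact_force: [-0.1, 0.4, -1.0]
finger_gap: 38.8
```

```bash
python3 - <<'E'
from h import *
np.set_printoptions(precision=3,suppress=True)
s=manip.sense(); print(s['q'],s['position'],s['contact_force'],s['wrist_torque'],s['finger_gap'],s['clock'])
p=manip.get_image("wrist"); save(p,'w6.png')
p=manip.get_image("scene"); save(p,'s6.png',(150,60,350,210))
E
```

```text
[ 0.307  0.239 -0.222 -0.    -1.107  2.481] [536.776   2.666 235.074] [-0.1    0.437 -0.988] [ 0.015 -0.012 -0.039] 38.81985197413818 11.65
```

View pics/w6.png

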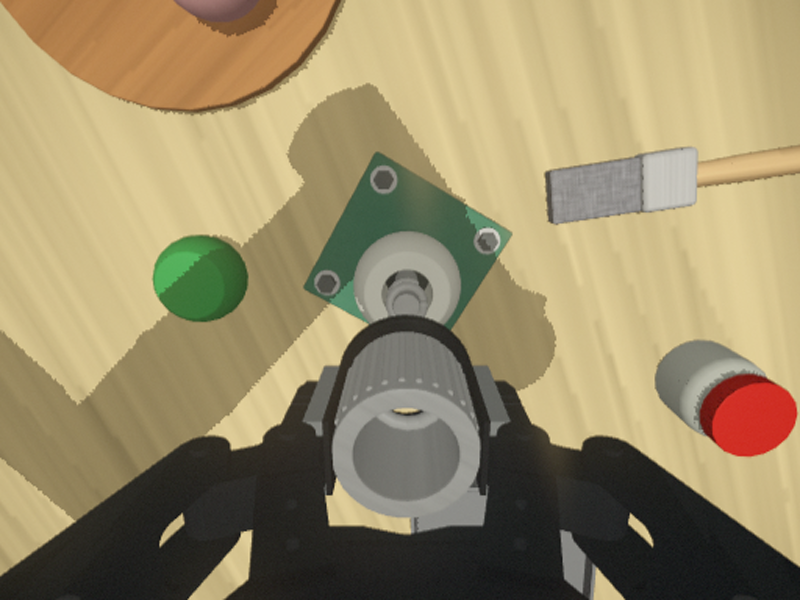

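View pics/s6.png

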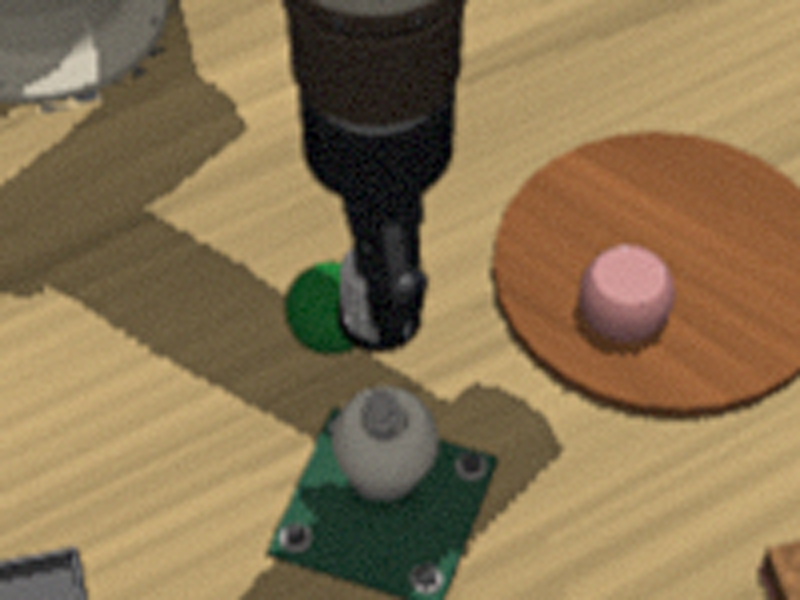

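The nut is free and held upright, the stud shows in the ball's bore (405,290), and the ball is still seated. Now to the tray.

send_rows([
  [0,-1.5,0,0,0,-4,1],
  [-0.1,-4.5,0,0,0,-12,1],
  [-0.2,-8,0,0,0,-20,1],
  [-0.4,-12,0,0,0,-28,1],
  [-0.6,-16,-1,0,0,-36,1],
  [-0.7,-20,-2,0,0,-44,1],
  [-0.9,-24,-3,0,0,-52,1],
  [-1.1,-27,-4,0,0,-60,1],
  [-1.2,-29,-5,0,0,-66,1],
  [-1.2,-29.8,-6,0,0,-70,1],
  [-1.2,-29.8,-6,0,0,-70,1],
])

```text
clock: 12.85
position: [522.9, -296.2, 171.0]
tool_rot: [[-0.006, -0.004, 1.0], [-1.0, 0.002, -0.006], [-0.002, -1.0, -0.004]]
contact_force: [-1.0, 0.1, -2.5]
finger_gap: 38.8
```

```bash
python3 - <<'E'
from h import *
np.set_printoptions(precision=3,suppress=True)
s=manip.sense(); print(s['q'],s['position'],s['contact_force'],s['tool_rot'],s['finger_gap'],s['clock'])
p=manip.get_image("wrist"); save(p,'w7.png')
W=cloud(p);print('z floor')
for m in manip.mark_of(p,'tray_floor')[:2]: print(m['p'],m['position'],at_z(p,*m['position'],4))
m=(np.abs(W[...,2]-4)<3.5)&(np.hypot(W[...,0]-525,W[...,1]+295)<70); print(W[m].mean(0),np.median(W[m][:,2]))
m=(W[...,2]>15)&(W[...,2]<28)&(np.hypot(W[...,0]-525,W[...,1]+295)<135);P=W[m].astype(np.float32);print(len(P),cv2.minAreaRect(P[:,:2]))
# flange underside estimate: black flange lowest pts
f=(np.hypot(W[...,0]-s['position'][0],W[...,1]-s['position'][1])<27)&(W[...,2]>100); v,u=np.nonzero(f); print(np.percentile(W[f][:,2],[0,1,5,50,95,99]))
E
```

```text
[-0.247  0.404 -0.15  -0.001 -1.021  1.813] [ 522.879 -296.217  170.982] [-0.964  0.1   -2.537] [[-0.006 -0.004  1.   ]
 [-1.     0.002 -0.006]
 [-0.002 -1.    -0.004]] 38.75201063523307 12.85
z floor
0.75 [260.4, 172.4] [ 527.113 -296.146    4.   ]
[ 537.18  -295.111    3.583] 3.580094398841374Traceback (most recent call last):
  File "<stdin>", line 8, in <module>
cv2.error: OpenCV(4.12.0) /io/opencv/modules/imgproc/src/convhull.cpp:143: error: (-215:Assertion failed) total >= 0 && (depth == CV_32F || depth == CV_32S) in function 'convexHull'
```

View pics/w7.png

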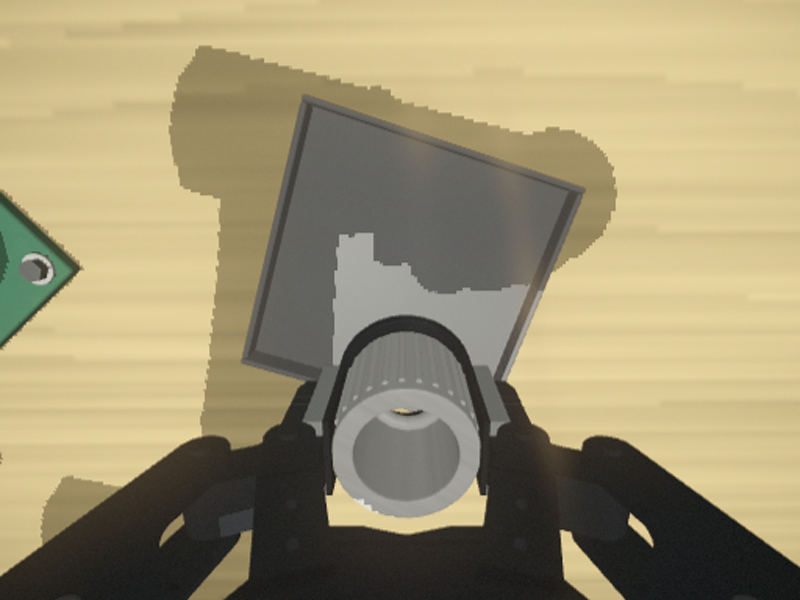

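The nut hangs over the tray middle: the floor mark lies at (407,269) in this view, which is world (527,-296). Lowering it.

send_rows([
  [0.1,0,-1.5,0,0,0,1],
  [0.2,0,-4,0,0,0,1],
  [0.2,0,-7,0,0,0,1],
  [0.2,0,-10,0,0,0,1],
  [0.2,0,-12,0,0,0,1],
  [0.2,0,-13,0,0,0,1],
  [0.2,0,-13.6,0,0,0,1],
  [0.2,0,-13.9,0,0,0,1],
  [0.2,0,-13.9,0,0,0,1],
])

```text
clock: 13.85
position: [526.9, -295.4, 35.0]
tool_rot: [[-0.004, 0.001, 1.0], [-1.0, 0.0, -0.004], [-0.0, -1.0, 0.001]]
contact_force: [-0.7, -0.2, -0.8]
finger_gap: 38.6
```

send_rows([
  [0,0,-0.3,0,0,0,1],
  [0,0,-0.5,0,0,0,1],
  [0,0,-0.6,0,0,0,1],
  [0,0,-0.6,0,0,0,1],
])

```text
clock: 14.25
position: [526.2, -295.5, 28.2]
tool_rot: [[-0.005, 0.0, 1.0], [-1.0, 0.001, -0.005], [-0.001, -1.0, 0.0]]
contact_force: [0.0, -0.4, -0.6]
finger_gap: 38.8
```

```bash
python3 - <<'E'
from h import *
np.set_printoptions(precision=3,suppress=True)
s=manip.sense(); print(s['position'],s['contact_force'],s['clock'])
for n in ["scene","top"]:
    p=manip.get_image(n); save(p,n[0]+'8.png',(80,180,230,292) if n=='scene' else (310,160,450,265))
E
```

```text
[ 526.193 -295.47    28.18 ] [ 0.035 -0.445 -0.573] 14.25
```

View pics/s8.png

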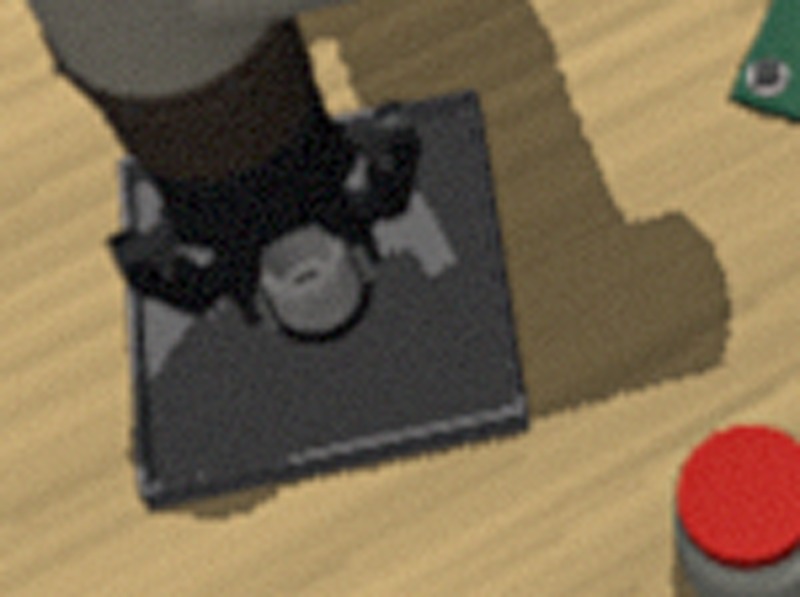

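The nut stands just above the tray floor at (315,285) in the crop, inside the walls. Now millimetre steps until contact.

send_rows([
  [0,0,-0.1,0,0,0,1],
  [0,0,-0.1,0,0,0,1],
])

```text
clock: 14.55
position: [526.3, -295.5, 27.2]
tool_rot: [[-0.005, 0.0, 1.0], [-1.0, 0.001, -0.005], [-0.001, -1.0, 0.0]]
contact_force: [0.4, 0.4, -0.6]
finger_gap: 39.2
```

send_rows([
  [0,0,-0.05,0,0,0,1],
  [0,0,-0.05,0,0,0,1],
])

```text
clock: 14.75
position: [526.4, -295.4, 27.1]
tool_rot: [[-0.005, 0.0, 1.0], [-1.0, 0.0, -0.005], [-0.0, -1.0, 0.0]]
contact_force: [-0.8, 1.2, 2.0]
finger_gap: 38.9
```

send_rows([
  [0,0,-0.05,0,0,0,1],
  [0,0,-0.05,0,0,0,1],
])

```text
clock: 14.95
position: [526.4, -295.4, 27.1]
tool_rot: [[-0.004, 0.0, 1.0], [-1.0, 0.0, -0.004], [-0.0, -1.0, 0.0]]
contact_force: [-1.3, 1.8, 6.2]
finger_gap: 38.9
```

Contact at TCP z=27.1, where I expected 27. Release and retreat.

send_rows([
  [0,0,0.05,0,0,0,0.2],
  [0,0,0.05,0,0,0,-0.3],
  [0,0,0.05,0,0,0,-0.7],
  [0,0,0.05,0,0,0,-1],
  [0,0,0.05,0,0,0,-1],
  [0,0,0.05,0,0,0,-1],
])

```text
clock: 15.55
position: [526.3, -295.4, 26.6]
tool_rot: [[-0.005, 0.0, 1.0], [-1.0, 0.001, -0.005], [-0.001, -1.0, 0.0]]
contact_force: [-0.3, 0.6, -0.4]
finger_gap: 85.4
```

send_rows([
  [0,0,1,0,0,0,-1],
  [0,0,3,0,0,0,-1],
  [0,0,6,0,0,0,-1],
  [0,0,9,0,0,0,-1],
  [0,0,12,0,0,0,-1],
  [0,0,15,0,0,0,-1],
  [0,0,18,0,0,0,-1],
  [0,0,20,0,0,0,-1],
])

```text
clock: 16.35
position: [526.8, -295.7, 230.3]
tool_rot: [[-0.004, 0.004, 1.0], [-1.0, -0.001, -0.004], [0.001, -1.0, 0.004]]
contact_force: [-0.3, -0.2, -0.1]
finger_gap: 85.6
```

```bash
python3 - <<'E'
from h import *
np.set_printoptions(precision=3,suppress=True)
s=manip.sense(); print(s['q'],s['position'],s['contact_force'],s['clock'])
p=manip.get_image("wrist"); save(p,'w9.png')
W=cloud(p); m=(W[...,2]>47)&(W[...,2]<58)&(np.hypot(W[...,0]-526,W[...,1]+295)<40); P=W[m]; print(P.mean(0),cv2.minEnclosingCircle(P[:,:2].astype(np.float32)), P[:,2].std())
E
```

```text
[-0.244  0.356 -0.067  0.    -1.144  1.81 ] [ 526.808 -295.738  230.349] [-0.309 -0.184 -0.053] 16.35
[ 525.874 -294.613   51.236] ((525.5090942382812, -294.6636962890625), 20.429492950439453) 1.1441086770053532
```

View pics/w9.png

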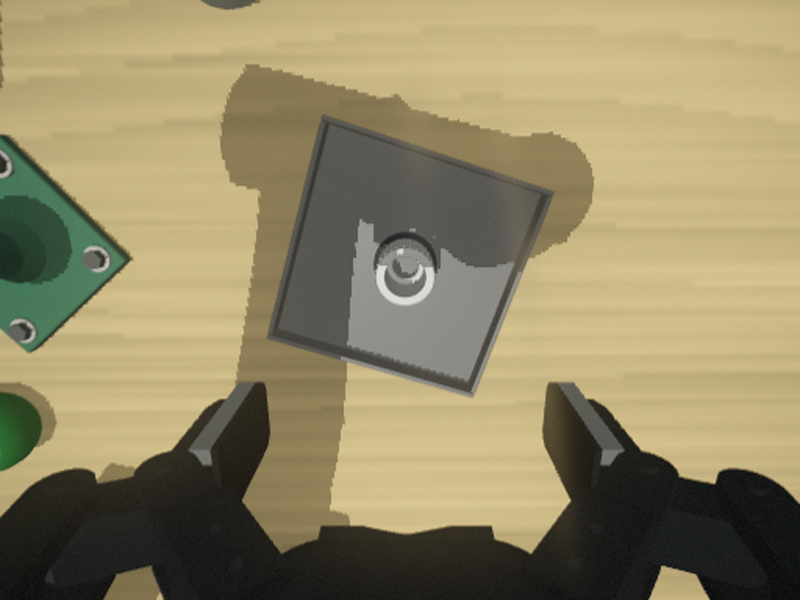

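The nut stands upright mid-tray at (405,270), top at 51 mm (expected 52). Now back over the ball.

send_rows([
  [0.1,3,0,0,0,-7,-1],
  [0.2,7,0,0,0,-14,-1],
  [0.3,11,0,0,0,-21,-1],
  [0.4,15,0,0,0,-28,-1],
  [0.5,19,0,0,0,-35,-1],
  [0.6,23,0,0,0,-42,-1],
  [0.7,26,0,0,0,-50,-1],
  [0.8,28.5,0,0,0,-58,-1],
  [0.95,29.8,0,0,0,-66,-1],
  [0.95,29.8,0,0,0,-68,-1],
  [0.95,29.8,0,0,0,-68,-1],
])

```text
clock: 17.5
position: [535.6, 3.1, 227.0]
tool_rot: [[-0.928, 0.001, 0.371], [-0.371, 0.0, -0.928], [-0.001, -1.0, 0.0]]
contact_force: [0.0, -0.4, 0.3]
finger_gap: 85.5
```

```bash
python3 - <<'E'
from h import *
np.set_printoptions(precision=3,suppress=True)
s=manip.sense(); print(s['q'],s['position'],s['tool_rot'],s['clock'])
p=manip.get_image("wrist"); save(p,'w10.png')
W=cloud(p); r=np.hypot(W[...,0]-536,W[...,1]-2.5)
m=(np.abs(W[...,2]-109)<3)&(r<30); P=W[m]; print('flat',len(P),P.mean(0),cv2.minEnclosingCircle(P[:,:2].astype(np.float32)))
m=(np.abs(W[...,2]-128)<4)&(r<20); P=W[m]; print('stud',len(P),P.mean(0))
m=(W[...,2]>70)&(W[...,2]<112)&(r<40); P=W[m].astype(np.float32); print('ball',cv2.minEnclosingCircle(P[:,:2].copy()))
for q in manip.mark_of(p,'ball_mid')[:2]: print(q['p'],q['position'],at_z(p,*q['position'],87))
E
```

```text
[ 0.309  0.245 -0.236  0.    -1.089  0.072] [535.611   3.108 227.028] [[-0.928  0.001  0.371]
 [-0.371  0.    -0.928]
 [-0.001 -1.     0.   ]] 17.5
flat 1895 [538.593   1.286 108.319] ((538.3297119140625, 2.31040620803833), 27.23894500732422)
stud 427 [537.1    -1.213 127.384]
ball ((538.0291137695312, 2.178245782852173), 32.64054870605469)
0.62 [256.7, 186.2] [537.407   6.453  87.   ]
```

View pics/w10.png

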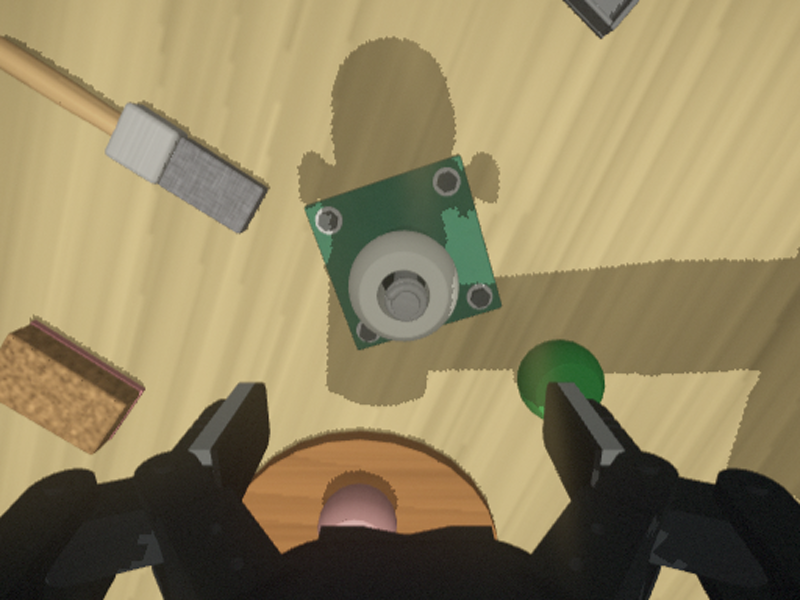

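The ball is at (403,285), centred between the jaws (~405), with its centre near (538,2). The flat's height of 108 matches the 109 expected. Descending to the equator.

send_rows([
  [0.1,0,-3,0,0,0,-1],
  [0.1,0,-6,0,0,0,-1],
  [0.1,0,-8.5,0,0,0,-1],
  [0.1,0,-11,0,0,0,-1],
  [0.1,0,-13,0,0,0,-1],
  [0.1,0,-14.2,0,0,0,-1],
  [0.1,0,-14.7,0,0,0,-1],
  [0.1,0,-14.7,0,0,0,-1],
])

```text
clock: 18.4
position: [536.9, 2.4, 79.6]
tool_rot: [[-0.929, 0.0, 0.37], [-0.37, -0.0, -0.929], [-0.0, -1.0, 0.0]]
contact_force: [0.3, -0.2, 0.1]
finger_gap: 85.6
```

send_rows([
  [0,0,0,0,0,0,-0.7],
  [0,0,0,0,0,0,-0.5],
  [0,0,0,0,0,0,0],
  [0,0,0,0,0,0,1],
  [0,0,0,0,0,0,1],
  [0,0,0,0,0,0,1],
], grip_force=25)

```text
clock: 19.0
position: [537.7, 2.7, 81.3]
tool_rot: [[-0.929, 0.003, 0.371], [-0.371, 0.0, -0.929], [-0.003, -1.0, 0.001]]
contact_force: [-0.9, 0.5, 6.0]
finger_gap: 65.0
```

```bash
python3 - <<'E'
from h import *
np.set_printoptions(precision=3,suppress=True)
s=manip.sense(); print(s['position'],s['contact_force'],s['finger_gap'],s['clock'])
p=manip.get_image("wrist"); save(p,'w11.png')
E
```

```text
[537.672   2.724  81.285] [-0.885  0.48   5.988] 64.95656977583006 19.0
```

View pics/w11.png

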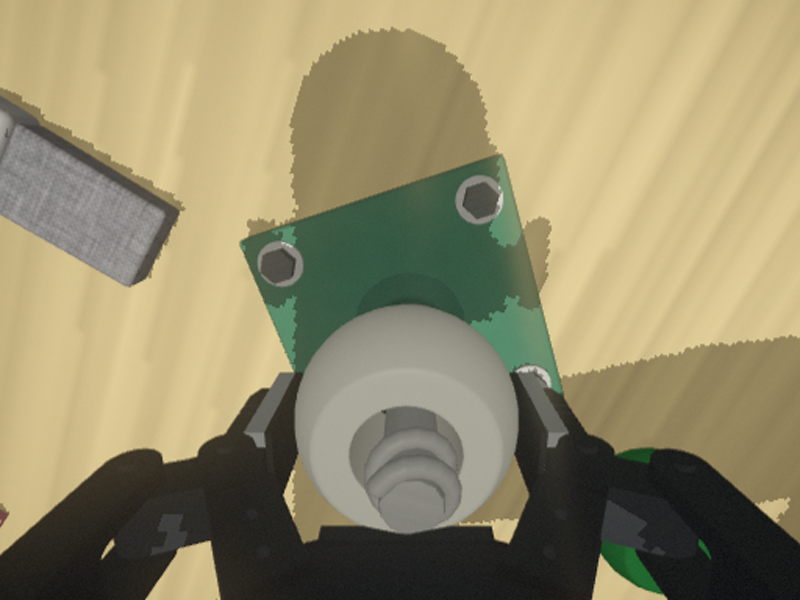

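The ball is gripped at a 65 mm gap. The stud sits ~1.5 mm off the bore's middle, so I shift by that while lifting straight up.

send_rows([
  [-0.05,-0.02,0.1,0,0,0,1],
  [-0.1,-0.04,0.3,0,0,0,1],
  [-0.1,-0.04,0.6,0,0,0,1],
  [-0.1,-0.04,1,0,0,0,1],
])

```text
clock: 19.45
position: [535.5, 2.1, 89.7]
tool_rot: [[-0.929, -0.0, 0.37], [-0.37, 0.0, -0.929], [0.0, -1.0, -0.0]]
contact_force: [-1.2, 0.3, -0.3]
finger_gap: 64.9
```

send_rows([
  [0,0,1,0,0,0,1],
  [0,0,2.5,0,0,0,1],
  [0,0,4,0,0,0,1],
  [0,0,6,0,0,0,1],
  [0,0,8,0,0,0,1],
  [0,0,9.5,0,0,0,1],
  [0,0,10.2,0,0,0,1],
  [0,0,10.2,0,0,0,1],
])

```text
clock: 20.25
position: [536.3, 2.3, 193.0]
tool_rot: [[-0.929, 0.003, 0.37], [-0.37, 0.001, -0.929], [-0.003, -1.0, 0.0]]
contact_force: [-0.0, -0.4, -0.1]
finger_gap: 65.3
```

```bash
python3 - <<'E'
from h import *
np.set_printoptions(precision=3,suppress=True)
s=manip.sense(); print(s['q'],s['position'],s['contact_force'],s['finger_gap'],s['clock'])
p=manip.get_image("wrist"); save(p,'w12.png')
p=manip.get_image("scene"); save(p,'s12.png',(150,60,400,240))
p=manip.get_image("top"); W=cloud(p); 
for q in manip.masks_of(p,'board_top')[:1]:
    print(q['p'],q['position'])
E
```

```text
[ 0.307  0.276 -0.285  0.    -1.006  0.072] [536.29    2.332 193.036] [-0.006 -0.423 -0.078] 65.2530161554514 20.25
0.68 [176.5, 267.1]
```

View pics/w12.png

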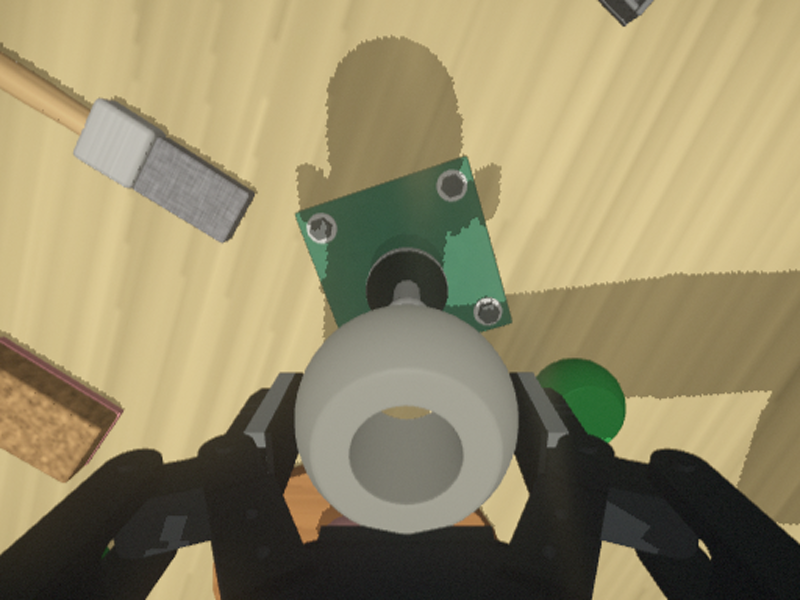

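View pics/s12.png

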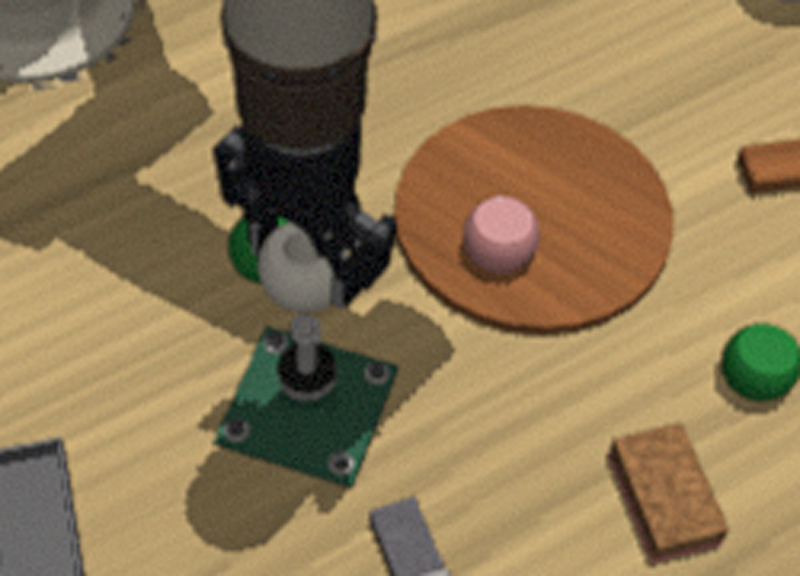

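The ball is clear of the stud, held level. I carry it over to the free side; target is about (447,326).

send_rows([
  [-0.3,1,0,0,0,0,1],
  [-1.1,4,0,0,0,0,1],
  [-2.1,7.5,0,0,0,0,1],
  [-3.2,11.5,0,0,0,0,1],
  [-4.3,15.5,0,0,0,0,1],
  [-5.4,19.5,0,0,0,0,1],
  [-6.5,23.5,0,0,0,0,1],
  [-7.5,27.5,0,0,0,0,1],
  [-8.4,30.5,-1,0,0,0,1],
  [-8.8,32,-2,0,0,0,1],
  [-8.9,32.3,-3,0,0,0,1],
  [-8.9,32.3,-3,0,0,0,1],
])

```text
clock: 21.65
position: [445.6, 324.0, 159.4]
tool_rot: [[-0.929, -0.003, 0.37], [-0.37, -0.004, -0.929], [0.004, -1.0, 0.002]]
contact_force: [-0.8, -1.1, -0.6]
finger_gap: 64.9
```

```bash
python3 - <<'E'
from h import *
np.set_printoptions(precision=3,suppress=True)
s=manip.sense(); print(s['q'],s['position'],s['contact_force'],s['tool_rot'],s['finger_gap'],s['clock'])
p=manip.get_image("wrist"); save(p,'w13.png')
W=cloud(p)
m=(np.abs(W[...,2]-59)<3)&(np.hypot(W[...,0]-492,W[...,1]-220)<30);P=W[m];print('pink top',len(P),P.mean(0))
m=(np.abs(W[...,2]-15)<4)&(np.hypot(W[...,0]-470,W[...,1]-275)<145);P=W[m];print('board',len(P),np.median(P[:,2]),np.hypot(P[:,0]-470,P[:,1]-275).max(), P.min(0),P.max(0))
E
```

```text
[ 0.923  0.338 -0.29  -0.    -0.948 -0.544] [445.599 324.009 159.35 ] [-0.752 -1.148 -0.581] [[-0.929 -0.003  0.37 ]
 [-0.37  -0.004 -0.929]
 [ 0.004 -1.     0.002]] 64.88702347857607 21.65
pink top 4690 [492.237 221.388  58.347]
board 46540 14.506200224170401 125.48243238726602 [346.833 155.963  11.576] [595.022 397.304  17.874]
```

View pics/w13.png

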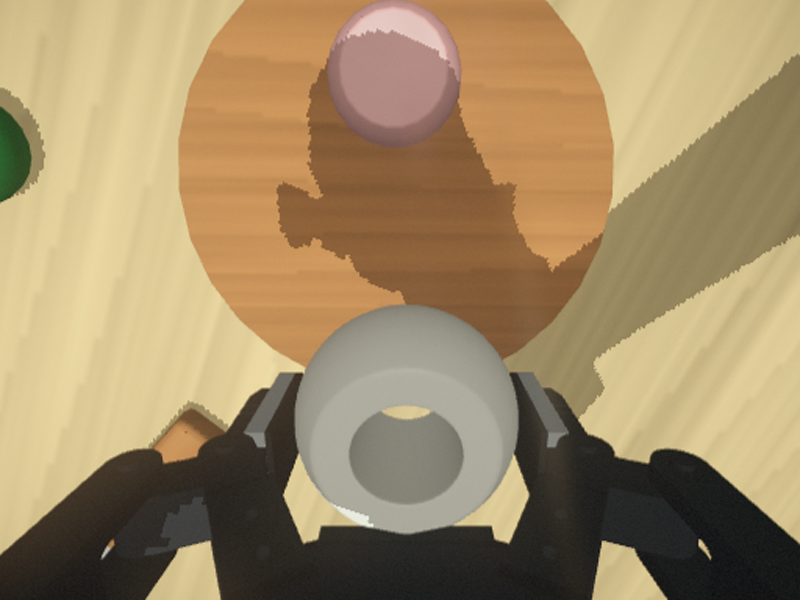

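The board is centred near (471,275), the pink ball is at (492,221), and the held ball is ~113 mm from it on the free side. Lowering.

send_rows([
  [0.1,0,-1.5,0,0,0,1],
  [0.1,0,-4,0,0,0,1],
  [0.1,0,-7,0,0,0,1],
  [0.1,0,-9.5,0,0,0,1],
  [0.1,0,-11,0,0,0,1],
  [0.1,0,-11.8,0,0,0,1],
  [0.1,0,-12.2,0,0,0,1],
  [0.1,0,-12.2,0,0,0,1],
])

```text
clock: 22.5
position: [448.3, 324.8, 40.0]
tool_rot: [[-0.929, 0.001, 0.37], [-0.37, 0.0, -0.929], [-0.001, -1.0, -0.0]]
contact_force: [0.2, -0.1, 0.3]
finger_gap: 64.9
```

send_rows([
  [0,0,-0.2,0,0,0,1],
  [0,0,-0.2,0,0,0,1],
])

```text
clock: 22.7
position: [448.1, 325.4, 38.4]
tool_rot: [[-0.929, 0.001, 0.37], [-0.37, 0.001, -0.929], [-0.002, -1.0, -0.001]]
contact_force: [0.4, -0.3, -0.7]
finger_gap: 65.2
```

send_rows([
  [0,0,-0.3,0,0,0,1],
  [0,0,-0.5,0,0,0,1],
  [0,0,-0.5,0,0,0,1],
])

```text
clock: 23.0
position: [447.6, 325.1, 32.4]
tool_rot: [[-0.929, 0.0, 0.37], [-0.37, -0.0, -0.929], [-0.0, -1.0, 0.0]]
contact_force: [0.1, 0.3, -0.7]
finger_gap: 64.9
```

send_rows([
  [0,0,-0.1,0,0,0,1],
  [0,0,-0.1,0,0,0,1],
])

```text
clock: 23.2
position: [447.7, 325.1, 31.6]
tool_rot: [[-0.929, 0.0, 0.37], [-0.37, -0.0, -0.929], [-0.0, -1.0, 0.0]]
contact_force: [0.5, -0.2, -0.6]
finger_gap: 64.7
```

send_rows([
  [0,0,-0.05,0,0,0,1],
  [0,0,-0.05,0,0,0,1],
])

```text
clock: 23.4
position: [447.8, 325.2, 31.4]
tool_rot: [[-0.929, 0.001, 0.37], [-0.37, 0.0, -0.929], [-0.001, -1.0, 0.0]]
contact_force: [-1.3, 0.2, 1.0]
finger_gap: 65.0
```

send_rows([
  [0,0,-0.05,0,0,0,1],
  [0,0,-0.05,0,0,0,1],
])

```text
clock: 23.6
position: [447.8, 325.2, 31.3]
tool_rot: [[-0.929, 0.001, 0.37], [-0.37, 0.0, -0.929], [-0.001, -1.0, 0.0]]
contact_force: [-2.1, -0.7, 5.4]
finger_gap: 64.4
```

send_rows([
  [0,0,-0.05,0,0,0,1],
  [0,0,-0.05,0,0,0,1],
])

```text
clock: 23.8
position: [447.8, 325.3, 31.3]
tool_rot: [[-0.929, 0.001, 0.371], [-0.371, 0.0, -0.929], [-0.001, -1.0, 0.0]]
contact_force: [-2.4, -1.0, 8.3]
finger_gap: 64.9
```

Contact is at TCP z=31.3, exactly as predicted. Release and retreat.

send_rows([
  [0,0,0.1,0,0,0,1],
  [0,0,0.1,0,0,0,-0.6],
  [0,0,0.1,0,0,0,-0.8],
  [0,0,0.1,0,0,0,-1],
  [0,0,0.1,0,0,0,-1],
  [0,0,0.1,0,0,0,-1],
  [0,0,0.1,0,0,0,-1],
])

```text
clock: 24.5
position: [447.8, 325.2, 31.1]
tool_rot: [[-0.929, 0.001, 0.37], [-0.37, 0.0, -0.929], [-0.0, -1.0, 0.0]]
contact_force: [0.1, -0.6, -0.2]
finger_gap: 85.0
```

send_rows([
  [0,0,0.8,0,0,0,-1],
  [0,0,2,0,0,0,-1],
  [0,0,4,0,0,0,-1],
  [0,0,7,0,0,0,-1],
  [0,0,10,0,0,0,-1],
  [0,0,13,0,0,0,-1],
  [0,0,16,0,0,0,-1],
  [0,0,19,0,0,0,-1],
  [0,0,21,0,0,0,-1],
  [0,0,21,0,0,0,-1],
])

```text
clock: 25.5
position: [449.0, 326.3, 246.1]
tool_rot: [[-0.929, 0.007, 0.371], [-0.371, 0.007, -0.929], [-0.009, -1.0, -0.004]]
contact_force: [0.3, 0.6, 0.6]
finger_gap: 85.2
```

```bash
python3 - <<'E'
from h import *
np.set_printoptions(precision=3,suppress=True)
s=manip.sense(); print(s['position'],s['contact_force'],s['finger_gap'],s['clock'])
p=manip.get_image("wrist"); save(p,'w14.png')
W=cloud(p)
m=(np.abs(W[...,2]-59)<4)&(np.hypot(W[...,0]-447,W[...,1]-325)<35);P=W[m];print('white top',P.mean(0),P[:,2].std(),cv2.minEnclosingCircle(P[:,:2].astype(np.float32)))
m=(np.abs(W[...,2]-59)<3)&(np.hypot(W[...,0]-492,W[...,1]-220)<30);P=W[m];print('pink top',P.mean(0))
p=manip.get_image("scene"); save(p,'s14.png')
for q,z in dict(jar=0,brush=0,block=0).items():
    for m in manip.mark_of(p,q)[:1]: print(q,m['p'],at_z(p,*m['position'],z))
E
```

```text
[449.021 326.298 246.145] [0.318 0.587 0.606] 85.23354276217556 25.5
white top [448.266 323.931  58.086] 1.1045325711709189 ((448.0810852050781, 324.98309326171875), 27.752971649169922)
pink top [492.158 221.401  58.307]
jar 0.72 [ 734.584 -183.897    0.   ]
brush 0.62 [744.795 -12.778   0.   ]
block 0.9 [758.94  206.102   0.   ]
```

View pics/w14.png

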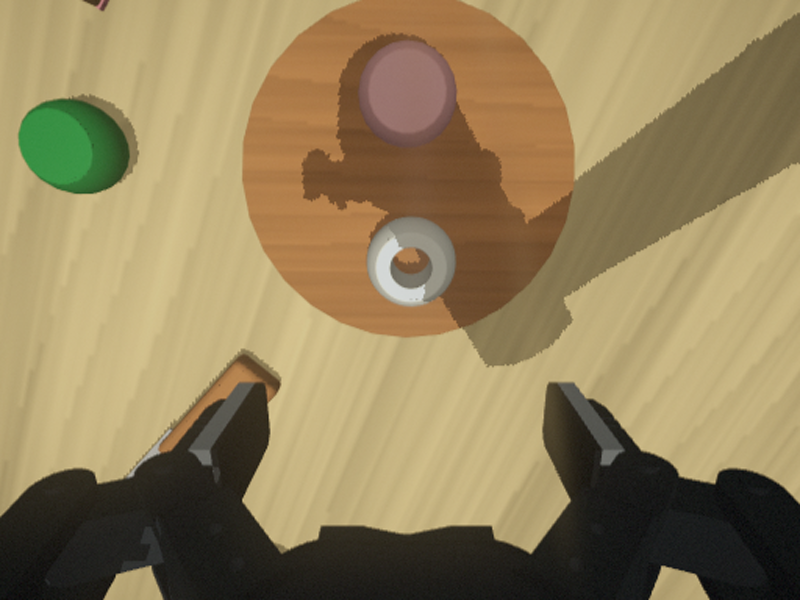

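View pics/s14.png

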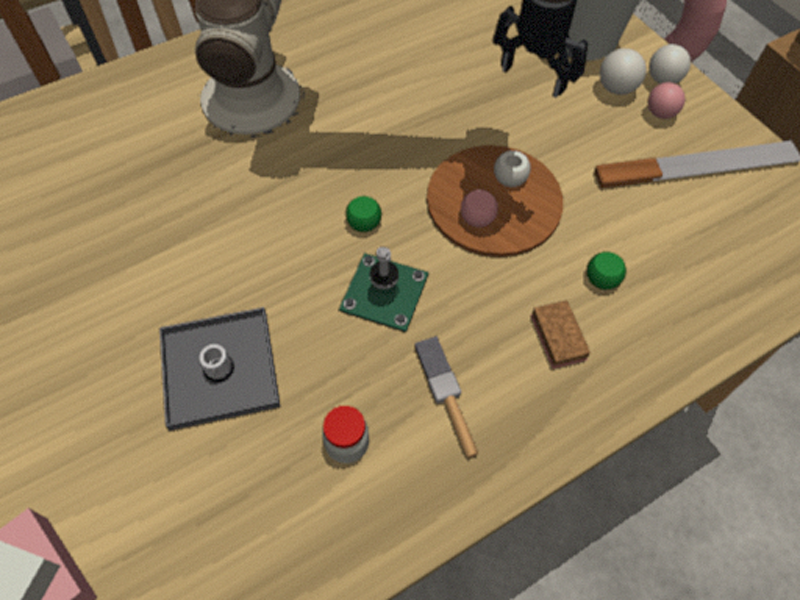

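The nut stands in the tray at (216,362). The white ball stands flat on the board at (512,170), clear of the pink ball at (478,210). The jar, brush and block are at the same pixels as at the start, and the gripper is clear. Handing in.

```bash
python3 -c "
from plant import manip
print(manip.job_done())"
```

```text
the job is handed in; nothing more can be done
None
```

The job is done and handed in at about 26 s of the 72 s allowed; no verdict was reported.

- **Nut:** I unscrewed it 5.96 rad anticlockwise in one grip, rising with the thread. A test lift showed only about its own weight. I lowered it until it touched the tray floor and released it. It stands upright near the middle of the tray, with its top at 51 mm (52 expected).
- **White ball:** I lifted it straight off the stud and set it on the free side of the board at about (448, 325), with the set-down felt as light contact. It stands flat, with its top at 58 mm (59 expected), about 113 mm centre to centre from the pink ball.
- **Left alone:** The pink ball read the same before and after the ball was set down, within 0.1 mm. The jar, brush and block are at the same pixels in the first and last scene pictures. The network marks for them differ by 3–6 mm between pictures, which I take as network noise.
- **Disagreements:**
  - The scene and top cameras differed by up to about 8 mm on early positions, so I relied on the wrist camera.
  - Joint 6 reached its range limit (-3.096) on the first approach. The move was clipped there, and I backed the yaw off.
- **Forces:** The readings I saw at the end of each move stayed under about 9 N.

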